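# Clamp up the pipe coupons

## Robot

A 6-joint arm with a two-finger parallel gripper is mounted at the origin on the work surface. World frame = base frame: x ahead of the robot, y to its left, z up, the work surface at z = 0. Lengths are in m, angles in rad, forces in N, time in s.
With the tool pointing down it reaches from about 0.25 to 0.725 m from the base axis. Payload 4 kg.
Tool frame: the origin (TCP) lies where the fingers leave the gripper's body, on its centre line; the fingertips stand 73 mm ahead of it and the grasp point (between the pads) lies 54 mm ahead of it (bot.tips_ahead is the z of the fingertips in the tool frame, in m); z points along the fingers, y is the direction in which the jaws open and shut (so a half turn about z gives the same grasp; the last joint's range is limited). The gripper opens to 85 mm and grips with 20 to 120 N. Pads are 22 mm wide; open, the fingers measure 114 mm over their backs; the gripper's body (76 mm by 85 mm) begins 54 mm behind the grasp point. The pads swing forward as they close: fully open they stand 13 mm farther back than shut.
Start: joints at [1.111, 0.241, 0.005, 1.335, 0, 1.571], TCP at [0.222, 0.448, 0.304] pointing down, gripper open.
Joint ranges: [-2.72, 2.72], [-1.05, 1.87], [-1.09, 1.28], [-1.99, 2.15], [-1.42, 1.44], [-3.14, 3.14]. Speed limits (rad/s): [2.79, 2.79, 3.14, 3.14, 3.14, 3.14].

## Interface

Orientations are given as a unit quaternion [x, y, z, w].
In Python, from workcell import readout, camera, get_calibration, order, bot gives the robot as it stands.
- The arm moves only by the tool send_rows, never from a script. Its argument "moves" is a list of rows, each a list of 3 entries, a list of its own where there are three numbers: the shift along the tool's x, y, z in mm, then the turn, a rotation vector about the tool's x, y, z in rad, then the finger opening in mm, from 0 to 85.4. In form: [[[dx, dy, dz], [ax, ay, az], grip], ...]. A call has 1 to 12 rows; each row is the pose to reach, as a shift and turn from the pose measured when the call began, along the tool's axes at that moment; what a row does not reach only later rows make up. A row lasts 1/12 s, in which the tool goes at most 41.7 mm and 7.16 degrees, less where a joint would pass 70% of its speed; a pose out of reach is approached as far as the arm can. A call with a gripper value outside its range is refused whole. The fingers move at their own pace and stop on an object; the grip force is fixed at half the most. Time passes only in rows, so rows that repeat a pose let the fingers close. It gives the time, the measured TCP pose, the force and the opening at its end, in the units of the state.
- readout.get_obs(): the state, without advancing time (a new reading comes with each control period).
- camera(name): name is "side" or "top"; returns the picture (384x512x3 uint8, red, green, blue); there is no depth.
- get_calibration(name): a dict with "fx", "fy", "cx", "cy" (pixels), "R" (3x3) and "t" (3): a world point X has camera coordinates R X + t. Camera axes: x right, y down, z forward; pixel columns grow to the right and rows downward; lengths in m; the calibration is good to about 2 mm. A picture is of the moment at which its call begins. get_calibration takes no time and is no camera call.
- order.job_done(): hands the job in, once; it reports no verdict.
The state is a dict: "clock": time; "joint_pos": joint angles; "joint_vel": joint speeds; "tau": joint torques, N m; "eef_pos": TCP position; "tool_rot": TCP orientation; "ft_force": force on the tool from outside, world axes, zero at the start; "ft_torque": the same for the moment, N m; "grip_width": finger opening in m.
Only numpy, scipy, OpenCV 4.12 (cv2) and the standard library are available. Lean on these libraries where they do the work, as an engineer would, in place of code of your own. Each camera call takes 0.05 s, during which the arm holds its last target. There are 200 camera calls.

## Task

Pull the drawer of the low steel unit open, take out every pipe coupon in it and stand them upright in a row on the bed of the ratchet clamp, between the jaw and the fence. Once they all stand there, wind the clamp's knob clockwise until the pawl catches at the tooth where the pointer points at the brass post, and not a tooth further, so that the jaw holds the pipes in by the fence. Leave the drawer fully shut and the other things on the bench where they are.

Things in the scene. Friction and masses are not known exactly. Their poses are not given: they have to be found in the camera images.
- pipe1_mid (a point): Centre (half-way up) of pipe coupon 1: a short round steel pipe closed by end plates, 54 mm across, 50 mm tall, 0.35 kg, standing on end in the drawer at the start; may be absent. Its z axis is the pipe's axis. All four are alike.
- pipe2_mid (a point): Centre (half-way up) of pipe coupon 2: a short round steel pipe closed by end plates, 54 mm across, 50 mm tall, 0.35 kg, standing on end in the drawer at the start; may be absent. Its z axis is the pipe's axis. All four are alike.
- pipe3_mid (a point): Centre (half-way up) of pipe coupon 3: a short round steel pipe closed by end plates, 54 mm across, 50 mm tall, 0.35 kg, standing on end in the drawer at the start; may be absent. Its z axis is the pipe's axis. All four are alike.
- pipe4_mid (a point): Centre (half-way up) of pipe coupon 4: a short round steel pipe closed by end plates, 54 mm across, 50 mm tall, 0.35 kg, standing on end in the drawer at the start; may be absent. Its z axis is the pipe's axis. All four are alike.
- drawer_handle (a point): Middle of the drawer's handle: a level steel bar 12 mm thick, 120 mm long, 64 mm above the bench, its centre 45 mm out from the drawer front, whose top edge is 80 mm above the bench. Axes: x into the unit (the drawer opens along -x), y along the bar, z up. The low grey steel unit is 220 deep x 320 wide x 86 mm high.
- drawer_floor (a point): Middle of the drawer's tray, on its floor, 14 mm above the bench; moves with the drawer, axes as the handle's. The tray is 125 mm (x) by 280 mm (y) inside, with walls to 48 mm above the bench.
- drawer (a joint): Drawer travel in m: 0 shut (front against the unit), 0.165 fully out. The pipes stand clear of the unit's top from about 0.15. It slides with 1.5 N of friction and stays where it is left.
- clamp_bed (a point): Middle of the clamp's bed, on its top face, 12 mm above the bench. Axes: x from jaw to fence, y along them, z up. The fence's face is at x = +31 mm; end stops at y = +/-130 mm; fence, stops and jaw rise 15 mm above the bed. The jaw's face is at x = -61 mm + 11.46 mm per rad of wheel; it pushes along what is in its way. Four pipes fit in one row at 64 mm spacing.
- knob_grip (a point): On the axis of the clamp's knob, at the height to grip (76 mm above the bench). The knob is an upright black bar 72 mm long, 16 mm thick, 56 to 90 mm above the bench, over the toothed wheel (96 mm across). Axes turn with it, z up; the bar, with the brass pointer and a white dash at one end, lies 60 degrees anticlockwise (from above) of the x axis.
- index_post (a point): Top of the index post: a small brass pin 46 mm tall beside the toothed wheel, 66 mm from the knob's axis.
- wheel (a joint): Angle of the wheel and knob in rad, growing clockwise from above. 12 teeth: the pawl holds it at 0, 0.524, 1.047, ... The pointer points at the post at 2.618, the chosen tooth. Let go between teeth, a spring (about 0.2 N m) turns it back to the last tooth caught; it cannot be turned back past a caught tooth. It starts at 0, 0.524 or 1.047.
- pawl (a joint): Angle of the sprung pawl in rad: about 0 when dropped in behind a tooth, rising to about 0.2 while a tooth's back lifts it.
- hammer: A hammer lying on the bench; not part of the job.
- wrench: A steel spanner lying on the bench; not part of the job.
- brush: A brush lying on the bench; not part of the job.
- spray_can: A plain metal can, 60 mm across, 170 mm tall, standing on the bench; not part of the job.
- flat_coupon1: A flat steel plate 120 x 60 x 10 mm lying on the bench; not part of the job.
- flat_coupon2: A flat steel bar 150 x 50 x 12 mm lying on the bench; not part of the job.
- angle_piece: A 120 mm length of metal angle, 50 mm high, on the bench; not part of the job.

How it is judged:
On the way, in this order (a step that is already met when the one before it is completed fails the run):
1. the drawer is pulled open (value of joint drawer above 0.1 m), for 0.2 s.
2. every pipe stands upright on the clamp's bed between jaw and fence (x of pipe1_mid in the frame of clamp_bed between -0.042 and 0.012 m and y of pipe1_mid in the frame of clamp_bed between -0.115 and 0.115 m and z of pipe1_mid in the frame of clamp_bed between 0.018 and 0.031 m and angle between the z axis of each of pipe1_mid, pipe2_mid, pipe3_mid, pipe4_mid and the z axis of clamp_bed, either way round below 0.15 rad and linear speed of each of pipe1, pipe2, pipe3, pipe4 below 0.03 m/s and x of pipe2_mid in the frame of clamp_bed between -0.042 and 0.012 m and y of pipe2_mid in the frame of clamp_bed between -0.115 and 0.115 m and z of pipe2_mid in the frame of clamp_bed between 0.018 and 0.031 m and x of pipe3_mid in the frame of clamp_bed between -0.042 and 0.012 m and y of pipe3_mid in the frame of clamp_bed between -0.115 and 0.115 m and z of pipe3_mid in the frame of clamp_bed between 0.018 and 0.031 m and x of pipe4_mid in the frame of clamp_bed between -0.042 and 0.012 m and y of pipe4_mid in the frame of clamp_bed between -0.115 and 0.115 m and z of pipe4_mid in the frame of clamp_bed between 0.018 and 0.031 m), for 0.3 s.
3. the knob is wound until the pawl catches at the chosen tooth (value of joint wheel between 2.4 and 2.9 rad and value of joint pawl below 0.1 rad), for 0.3 s.
At the end, for the whole second after the job is handed in: Every pipe stands upright (0.15 rad) and at rest on the bed, within 115 mm of its middle along y and -12 to +12 mm along x; wheel at the chosen tooth (2.40 to 2.90 rad), pawl dropped (under 0.10 rad); drawer shut within 10 mm (all of step 3 and x of pipe1_mid in the frame of clamp_bed between -0.012 and 0.012 m and y of pipe1_mid in the frame of clamp_bed between -0.115 and 0.115 m and z of pipe1_mid in the frame of clamp_bed between 0.018 and 0.031 m and angle between the z axis of each of pipe1_mid, pipe2_mid, pipe3_mid, pipe4_mid and the z axis of clamp_bed, either way round below 0.15 rad and linear speed of each of pipe1, pipe2, pipe3, pipe4 below 0.03 m/s and x of pipe2_mid in the frame of clamp_bed between -0.012 and 0.012 m and y of pipe2_mid in the frame of clamp_bed between -0.115 and 0.115 m and z of pipe2_mid in the frame of clamp_bed between 0.018 and 0.031 m and x of pipe3_mid in the frame of clamp_bed between -0.012 and 0.012 m and y of pipe3_mid in the frame of clamp_bed between -0.115 and 0.115 m and z of pipe3_mid in the frame of clamp_bed between 0.018 and 0.031 m and x of pipe4_mid in the frame of clamp_bed between -0.012 and 0.012 m and y of pipe4_mid in the frame of clamp_bed between -0.115 and 0.115 m and z of pipe4_mid in the frame of clamp_bed between 0.018 and 0.031 m and value of joint drawer below 0.01 m); the robot touches nothing.
It fails at once if another thing on the bench is disturbed (moved more than 40 mm) (distance of any of hammer, wrench, brush, spray_can, flat_coupon1, flat_coupon2, angle_piece from where it was at the start of the episode above 0.04 m).
Of pipe1, pipe2, pipe3, pipe4 only 2 to 4 are there at a start; the rules pass over those that are not, and their reading is None.
At some moment in a run one of pipe1, pipe2, pipe3, pipe4 may be knocked a few centimetres aside while the robot is not near it.
Once in a run the grip may slacken for a moment while it holds something.
It also fails if it takes over 208 s, if anything falls off the work surface, if the arm or the gripper's body presses on something with over 40 N, if the wrist force passes 120 N, or if a joint passes its speed limit or range.

## Working session

There is one attempt and no reset: what is moved stays moved. The work goes in short steps, Python scripts to look and compute and a tool call to move; the robot and the scene stay as the last step left them, time stands still between calls to the robot, and variables do not carry over. Pictures are saved under pics/ and viewed, about 12 in all and at most 16, crops included, and the job is handed in when it is done.

Besides the shell and the picture viewer there is one more tool, called after ">>>" as a command line: name --argument value ..., lists and objects as JSON in quotes. send_rows: Moves the arm, as the interface text tells. Its arguments: {"type":"object","properties":{"moves":{"type":"array","items":{"type":"array"}}},"required":["moves"]}

```bash
mkdir -p pics; ls
cat > h.py <<'E'
import numpy as np, cv2
from workcell import readout, camera, get_calibration, order, bot
from scipy.spatial.transform import Rotation as Rn
def ray(name,u,v,z):
    c=get_calibration(name);R=np.array(c["R"]);t=np.array(c["t"])
    d=R.T@np.array([(u-c["cx"])/c["fx"],(v-c["cy"])/c["fy"],1]);o=-R.T@t
    return (o+d*(z-o[2])/d[2])
def proj(name,X):
    c=get_calibration(name);p=np.array(c["R"])@np.array(X)+np.array(c["t"])
    return [c["fx"]*p[0]/p[2]+c["cx"],c["fy"]*p[1]/p[2]+c["cy"]]
def shot(name,fn,crop=None,s=1):
    im=np.ascontiguousarray(camera(name)[:,:,::-1])
    if crop: x0,y0,x1,y1=crop; im=im[y0:y1,x0:x1]
    if s!=1: im=cv2.resize(im,None,fx=s,fy=s,interpolation=cv2.INTER_CUBIC)
    cv2.imwrite("pics/"+fn,im)
def to(P,yaw=None):
    """shift (mm, tool axes) and turn from present pose to TCP P, pointing down, with tool y axis at world yaw"""
    o=readout.get_obs();R=Rn.from_quat(o["tool_rot"])
    d=R.inv().apply(np.array(P)-o["eef_pos"])*1000
    y=R.as_matrix()[:,1]; cur=np.arctan2(y[1],y[0])
    rv=[0,0,0]
    if yaw is not None:
        a=(yaw-cur+np.pi/2)%np.pi-np.pi/2
        yy=cur+a
        ya=np.array([np.cos(yy),np.sin(yy),0]);z=np.array([0,0,-1.]);x=np.cross(ya,z)
        T=Rn.from_matrix(np.c_[x,ya,z]); rv=(R.inv()*T).as_rotvec()
    print("shift",np.round(d,1),"turn",np.round(rv,3),"rows>=",np.ceil(max(np.linalg.norm(d)/41.7,np.linalg.norm(rv)/0.125)))
E
python3 - <<'E'
from h import *
o=readout.get_obs()
for k,v in o.items(): print(k,np.round(v,3))
print(Rn.from_quat(o["tool_rot"]).as_matrix().round(2))
for n in("side","top"):
    c=get_calibration(n);print(n,c["fx"],-np.array(c["R"]).T@np.array(c["t"])); shot(n,n+"0.png",s=1.5)
E
```

```text
pics
clock 0.0
joint_pos [ 1.111  0.241  0.004  1.335 -0.     1.571]
joint_vel [-0.001  0.001  0.    -0.     0.001 -0.003]
tau [-1.0000e-03 -3.7232e+01  2.5241e+01  1.7000e-02 -0.0000e+00 -0.0000e+00]
eef_pos [0.222 0.448 0.303]
tool_rot [ 0.228  0.974 -0.001 -0.   ]
ft_force [0.619 0.307 0.467]
ft_torque [-0.014 -0.033  0.016]
grip_width 0.086
[[-0.9   0.44 -0.  ]
 [ 0.44  0.9  -0.  ]
 [-0.   -0.   -1.  ]]
side 395.00615796421897 [ 0.00215019 -0.78523787  0.63371245]
top 472.8537027372495 [0.27878273 0.04453155 1.52693793]
```

View pics/top0.png

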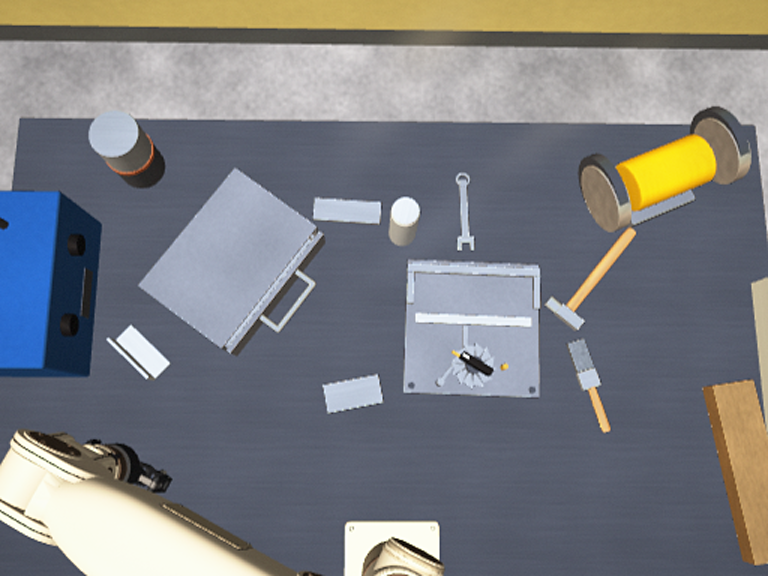

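View pics/side0.png

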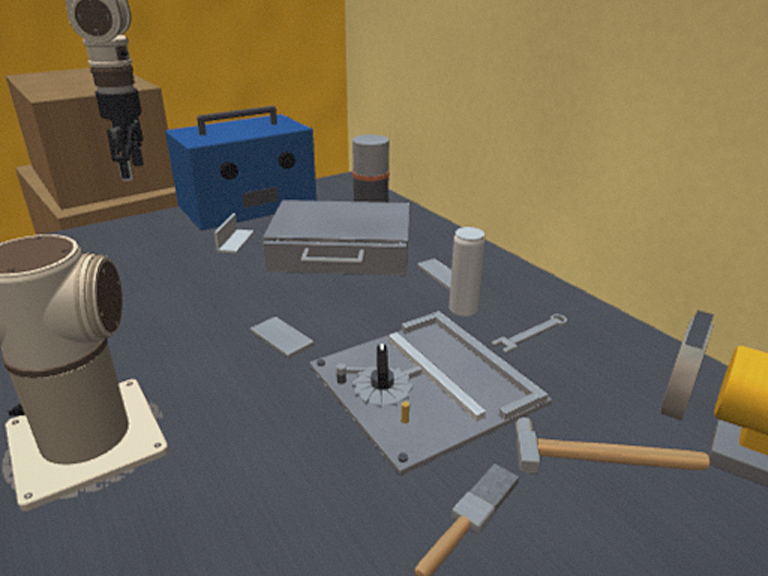

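Top view shows the unit at upper left with its handle bar around (295,305), and the clamp at (405–540, 262–397) with the knob at (475,362), pointer to the left and post at (505,366). I'll enlarge that area.

Run:
```python
from h import *
shot("top","top1.png",(80,105,370,275),2.75)
```

```text
(no output)
```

View pics/top1.png

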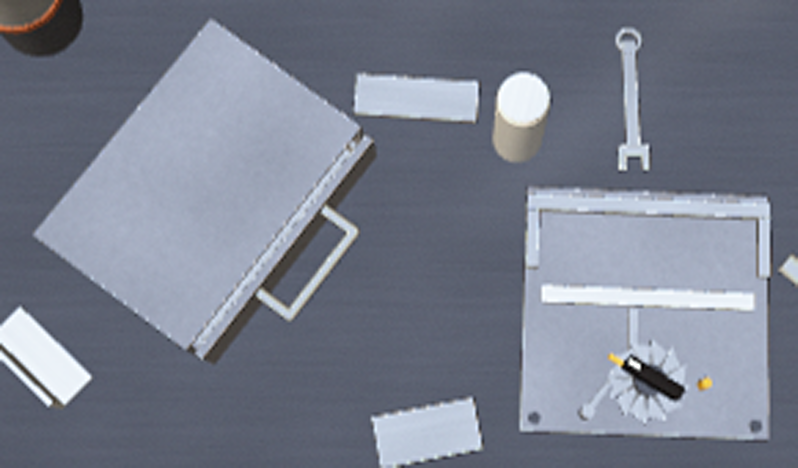

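Run:
```python
from h import *
def p(u,v,z): return ray("top",80+(u+.5)/2.75-.5,105+(v+.5)/2.75-.5,z)[:2]
def ang(a,b): d=b-a; return np.hypot(*d).round(4),np.degrees(np.arctan2(d[1],d[0])).round(1)
a,b=p(354,232,.07),p(290,316,.07);print("handle",a,b,(a+b)/2,ang(a,b))
r=[p(*q,.086) for q in((211,19),(362,132),(190,348),(35,234))]
print("unit",np.round(r,3),ang(r[0],r[1]),ang(r[1],r[2]),ang(r[2],r[3]),ang(r[3],r[0]))
f=p(540,207,.027),p(757,217,.027);print("fence",f,ang(*f))
bb=[p(*q,.012) for q in((521,431),(768,438))];print("bedfront",bb,ang(*bb))
j=p(543,286,.027),p(755,293,.027);print("jaw",j,ang(*j))
k=p(625,357,.09),p(682,393,.09);print("knob",k,(k[0]+k[1])/2,ang(*k)); q=p(705,383,.046);print("post",q,ang((k[0]+k[1])/2,q))
print("can",p(523,97,.17))
to([0.5,0.2,0.2],0)
```

```text
handle [0.57929197 0.16459984] [0.48244659 0.23460297] [0.53086928 0.19960141] (np.float64(0.1195), np.float64(144.1))
unit [[0.828 0.334]
 [0.693 0.156]
 [0.444 0.342]
 [0.572 0.52 ]] (np.float64(0.2236), np.float64(-127.3)) (np.float64(0.3103), np.float64(143.3)) (np.float64(0.2198), np.float64(54.4)) (np.float64(0.3167), np.float64(-36.0))
fence (array([ 0.61927338, -0.05097507]), array([ 0.60827895, -0.30868742])) (np.float64(0.2579), np.float64(-92.4))
bedfront [array([ 0.35731483, -0.02772011]), array([ 0.34941961, -0.3142019 ])] (np.float64(0.2866), np.float64(-91.6))
jaw (array([ 0.52457444, -0.05369029]), array([ 0.51702771, -0.30256001])) (np.float64(0.249), np.float64(-91.7))
knob (array([ 0.43471531, -0.13999428]), array([ 0.39496895, -0.20231009])) [ 0.41484213 -0.17115218] (np.float64(0.0739), np.float64(-122.5))
post [ 0.40992877 -0.23655306] (np.float64(0.0656), np.float64(-94.3))
can [ 0.70953746 -0.02436665]
shift [-359.3  -98.4  103.4] turn [-1.000e-03  1.000e-03  1.111e+00] rows>= 10.0
```

```bash
cat >> h.py <<'E'
D=np.radians
E
python3 - <<'E'
from h import *
to([0.531,0.1995,0.20],D(54)); to([0.531,0.1995,0.116],D(54))
E
```

```text
shift [-387.3  -85.1  103.3] turn [-0.002  0.     0.169] rows>= 10.0
shift [-387.3  -84.9  187.3] turn [-0.002  0.     0.169] rows>= 11.0
```

>>> send_rows --moves '[[[-387,-85,103],[0,0,0.17],45],[[-387,-85,103],[0,0,0.17],45],[[-387,-85,103],[0,0,0.17],45],[[-387,-85,103],[0,0,0.17],45],[[-387,-85,103],[0,0,0.17],45],[[-387,-85,103],[0,0,0.17],45],[[-387,-85,103],[0,0,0.17],45],[[-387,-85,103],[0,0,0.17],45],[[-387,-85,103],[0,0,0.17],45],[[-387,-85,103],[0,0,0.17],45],[[-387,-85,103],[0,0,0.17],45],[[-387,-85,103],[0,0,0.17],45]]'

```text
clock: 1.15
eef_pos: [0.5313, 0.1979, 0.1988]
tool_rot: [0.311, 0.95, -0.002, -0.001]
ft_force: [-0.2, 0.2, 0.4]
grip_width: 0.0447
```

Run:
```python
from h import *
o=readout.get_obs(); print(np.round(o["joint_pos"],3),o["grip_width"],o["eef_pos"])
to([0.531,0.1995,0.116],D(54))
```

```text
[ 3.570e-01  4.380e-01  7.000e-03  1.144e+00 -1.000e-03  9.900e-01] 0.04472164802899649 [0.53128418 0.19792868 0.19884145]
shift [ 1.   1.4 82.8] turn [-0.004 -0.001 -0.005] rows>= 2.0
```

>>> send_rows --moves '[[[1,1,30],[0,0,0],45],[[1,1,55],[0,0,0],45],[[1,1,75],[0,0,0],45],[[1,1,83],[0,0,0],45],[[1,1,83],[0,0,0],45],[[1,1,83],[0,0,0],5],[[1,1,83],[0,0,0],5],[[1,1,83],[0,0,0],5],[[1,1,83],[0,0,0],5],[[1,1,83],[0,0,0],5],[[1,1,83],[0,0,0],5],[[1,1,83],[0,0,0],5]]'

```text
clock: 2.15
eef_pos: [0.532, 0.2002, 0.118]
tool_rot: [0.311, 0.95, 0.0, 0.0]
ft_force: [-0.9, 2.4, 6.7]
grip_width: 0.0099
```

Run:
```python
from h import *
o=readout.get_obs(); p=o["eef_pos"]; print(p,o["grip_width"])
u=np.array([np.cos(D(54)),np.sin(D(54)),0])
to(p-u*.168,None)
```

```text
[0.53196981 0.20015559 0.11798962] 0.0098637723690305
shift [-8.00e-01 -1.68e+02 -1.00e-01] turn [0 0 0] rows>= 5.0
```

>>> send_rows --moves '[[[0,-8,0],[0,0,0],5],[[0,-20,0],[0,0,0],5],[[0,-35,0],[0,0,0],5],[[0,-52,0],[0,0,0],5],[[0,-70,0],[0,0,0],5],[[-1,-90,0],[0,0,0],5],[[-1,-110,0],[0,0,0],5],[[-1,-128,0],[0,0,0],5],[[-1,-143,0],[0,0,0],5],[[-1,-155,0],[0,0,0],5],[[-1,-162,0],[0,0,0],5],[[-1,-164,0],[0,0,0],5]]'

```text
clock: 3.15
eef_pos: [0.4389, 0.0724, 0.1184]
tool_rot: [0.31, 0.951, 0.01, 0.001]
ft_force: [11.7, 28.0, -17.3]
grip_width: 0.01
```

>>> send_rows --moves '[[[0,0,0],[0,0,0],5],[[0,0,0],[0,0,0],40],[[0,0,0],[0,0,0],40],[[0,0,0],[0,0,0],40],[[0,0,0],[0,0,0],40],[[0,0,-40],[0,0,0],40],[[0,0,-80],[0,0,0],60],[[-30,-80,-120],[0,0,0],85],[[-60,-120,-120],[0,0,0],85],[[-90,-160,-120],[0,0,0],85],[[-120,-180,-120],[0,0,0],85],[[-120,-180,-120],[0,0,0],85]]'

```text
clock: 4.15
eef_pos: [0.4269, -0.1322, 0.2345]
tool_rot: [0.31, 0.951, 0.01, 0.002]
ft_force: [1.1, 0.8, 0.3]
grip_width: 0.0853
```

Run:
```python
from h import *
o=readout.get_obs(); print(o["eef_pos"],o["grip_width"])
shot("top","top2.png",(80,105,370,275),2.75)
```

```text
[ 0.42691878 -0.13223144  0.23447983] 0.08533188142709318
```

View pics/top2.png

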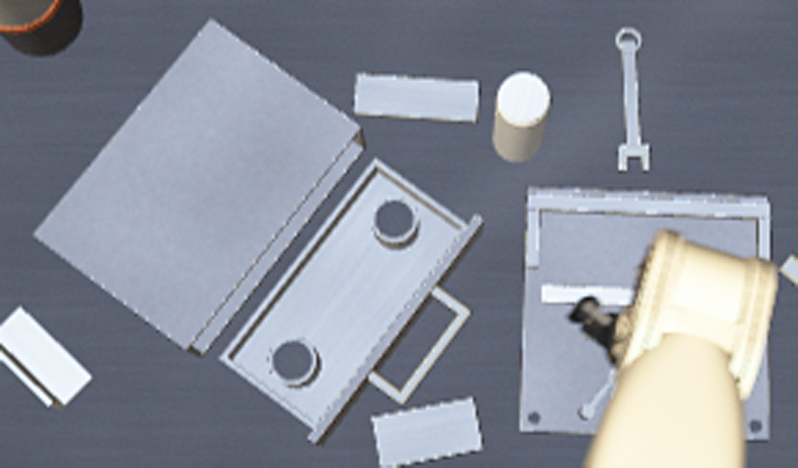

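Run:
```python
from h import *
def p(u,v,z): return ray("top",80+(u+.5)/2.75-.5,105+(v+.5)/2.75-.5,z)[:2]
u=np.array([np.cos(D(54)),np.sin(D(54))]);n=np.array([-u[1],u[0]])
h0=(p(354,232,.07)+p(290,316,.07))/2; h=(p(466,312,.07)+p(403,397,.07))/2
tr=h+u*(.045+.010+.0625)
print("handle",h,"travel",(h-h0)@-u,(h-h0)@n)
for q in((396,220),(297,361)):
    X=p(*q,.064); print(X,"tray",(X-tr)@u,(X-tr)@n); to([*X,.2],D(54)); to([*X,.112],D(54))
for q in((377,160),(221,358)): # inner wall back corners z .048
    X=p(*q,.048); print((X-tr)@u,(X-tr)@n)
```

```text
handle [0.4396433  0.07147421] travel 0.15727835956925473 -0.001507911907350362
[0.59480699 0.11720492] tray 0.010699848052756027 -0.09865021921286206
shift [ 19.3 304.7  39.5] turn [ 0.015  0.003 -0.01 ] rows>= 8.0
shift [ 19.6 303.4 127.5] turn [ 0.015  0.003 -0.01 ] rows>= 8.0
[0.43237061 0.22606578] tray 0.0032924228740107237 0.09675037681638352
shift [214.6 295.3  38.7] turn [ 0.015  0.003 -0.01 ] rows>= 9.0
shift [214.9 294.  126.7] turn [ 0.015  0.003 -0.01 ] rows>= 10.0
0.07437509551064991 -0.14547573946603642
0.07739424678144897 0.14448552870432177
```

>>> send_rows --moves '[[[19,305,40],[0.015,0.003,-0.01],72],[[19,305,40],[0.015,0.003,-0.01],72],[[19,305,40],[0.015,0.003,-0.01],72],[[19,305,40],[0.015,0.003,-0.01],72],[[19,305,40],[0.015,0.003,-0.01],72],[[19,305,40],[0.015,0.003,-0.01],72],[[19,305,40],[0.015,0.003,-0.01],72],[[19,305,40],[0.015,0.003,-0.01],72],[[19,305,40],[0.015,0.003,-0.01],72],[[19,305,40],[0.015,0.003,-0.01],72],[[19,305,40],[0.015,0.003,-0.01],72]]'

```text
clock: 5.12
eef_pos: [0.5944, 0.1162, 0.1994]
tool_rot: [0.31, 0.951, -0.001, -0.0]
ft_force: [-0.5, -0.5, -0.1]
grip_width: 0.0722
```

Run:
```python
from h import *
o=readout.get_obs(); print(o["eef_pos"],o["grip_width"])
to([.5945,.1175,.112],D(54))
shot("top","top3.png",(180,130,300,220),5)
```

```text
[0.5943979  0.11615157 0.19942707] 0.07223278743395938
shift [ 0.7  1.3 87.4] turn [-0.001 -0.    -0.001] rows>= 3.0
```

View pics/top3.png

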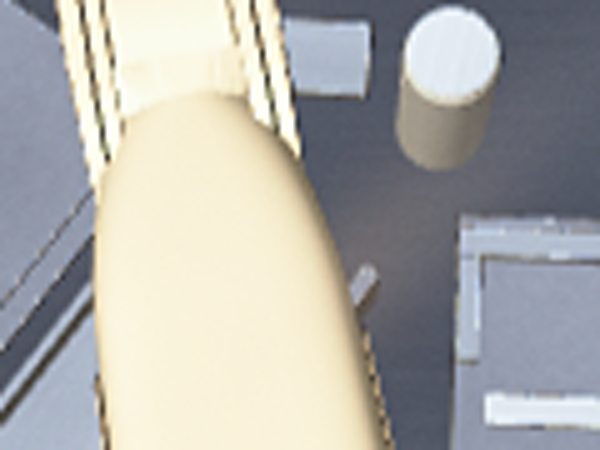

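The arm hides the pipe from the top camera; descending on the measured position.

>>> send_rows --moves '[[[1,1,35],[0,0,0],72],[[1,1,60],[0,0,0],72],[[1,1,78],[0,0,0],72],[[1,1,87],[0,0,0],72],[[1,1,87],[0,0,0],72],[[1,1,87],[0,0,0],45],[[1,1,87],[0,0,0],45],[[1,1,87],[0,0,0],45],[[1,1,87],[0,0,0],45],[[1,1,87],[0,0,0],45],[[1,1,87],[0,0,0],45],[[1,1,87],[0,0,0],45]]'

```text
clock: 6.17
eef_pos: [0.5958, 0.1172, 0.1152]
tool_rot: [0.31, 0.951, 0.0, 0.002]
ft_force: [0.9, -1.5, 6.5]
grip_width: 0.0517
```

>>> send_rows --moves '[[[0,0,-20],[0,0,0],45],[[0,0,-50],[0,0,0],45],[[0,0,-85],[0,0,0],45],[[0,0,-100],[0,0,0],45],[[0,0,-100],[0,0,0],45]]'

```text
clock: 6.58
eef_pos: [0.5975, 0.1176, 0.2203]
tool_rot: [0.31, 0.951, 0.003, 0.006]
ft_force: [0.6, -0.3, -3.0]
grip_width: 0.0521
```

Run:
```python
from h import *
o=readout.get_obs(); print(o["eef_pos"],o["grip_width"])
to([.584,-.139,.20],D(-2)); to([.584,-.139,.112],D(-2))
shot("side","side3.png",(140,80,400,275),3)
```

```text
[0.59747618 0.11762454 0.22026855] 0.052111240168130596
shift [-140.2 -215.4   19.8] turn [0.013 0.005 0.975] rows>= 8.0
shift [-139.3 -216.1  107.8] turn [0.013 0.005 0.975] rows>= 8.0
```

View pics/side3.png

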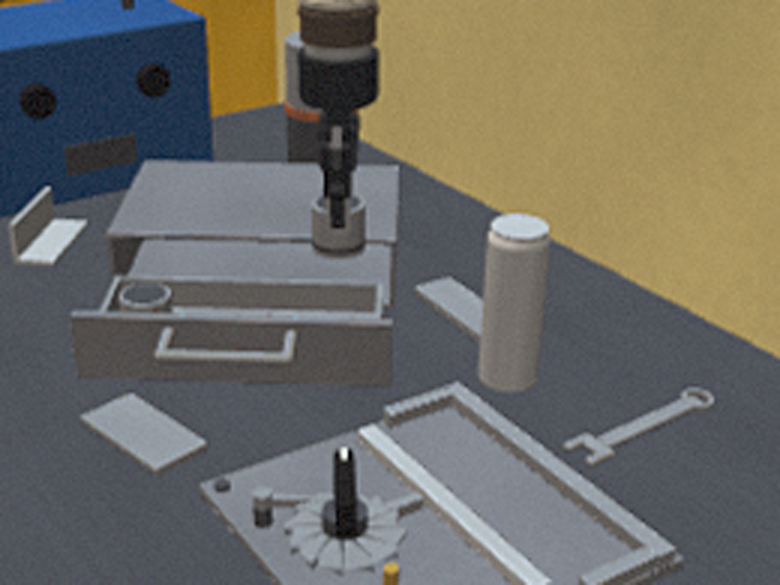

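Pipe A is held upright (at about (338,222) in the crop), and pipe B remains in the tray at the left.

>>> send_rows --moves '[[[-140,-215,20],[0.013,0.005,0.975],45],[[-140,-215,20],[0.013,0.005,0.975],45],[[-140,-215,20],[0.013,0.005,0.975],45],[[-140,-215,20],[0.013,0.005,0.975],45],[[-140,-215,20],[0.013,0.005,0.975],45],[[-140,-215,20],[0.013,0.005,0.975],45],[[-140,-215,20],[0.013,0.005,0.975],45],[[-140,-215,20],[0.013,0.005,0.975],45],[[-140,-215,20],[0.013,0.005,0.975],45],[[-140,-215,20],[0.013,0.005,0.975],45],[[-140,-215,20],[0.013,0.005,0.975],45],[[-140,-215,20],[0.013,0.005,0.975],45]]'

```text
clock: 7.63
eef_pos: [0.5826, -0.1379, 0.1963]
tool_rot: [0.718, 0.696, -0.002, -0.002]
ft_force: [-0.5, 0.3, -3.3]
grip_width: 0.0523
```

Run:
```python
from h import *
o=readout.get_obs(); print(o["eef_pos"],o["grip_width"])
to([.584,-.139,.114],D(-2))
shot("side","side4.png",(200,120,400,270),4)
```

```text
[ 0.58255179 -0.13787613  0.1963248 ] 0.05227033904251051
shift [-1.   2.  82.3] turn [-0.006  0.001  0.003] rows>= 2.0
```

View pics/side4.png

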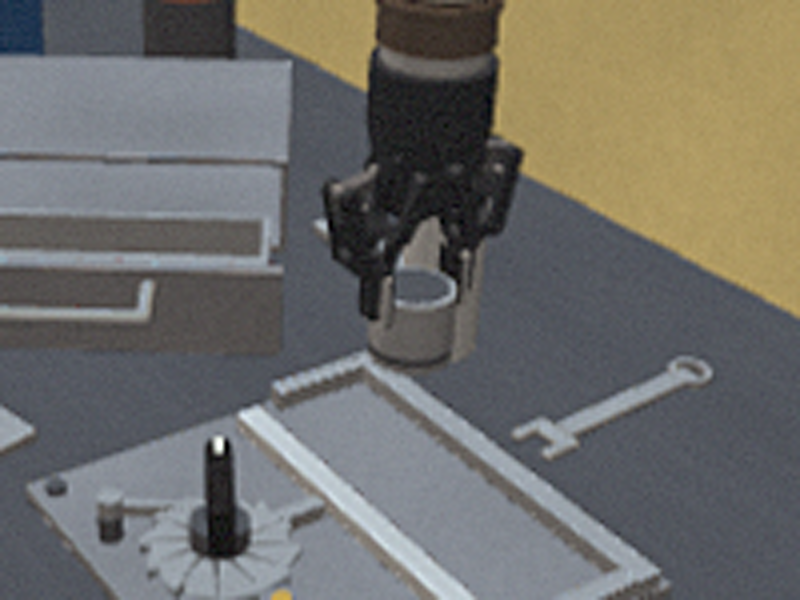

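>>> send_rows --moves '[[[-1,2,35],[-0.006,0,0],45],[[-1,2,60],[-0.006,0,0],45],[[-1,2,74],[-0.006,0,0],45],[[-1,2,80],[-0.006,0,0],45],[[-1,2,83],[-0.006,0,0],45],[[-1,2,83],[-0.006,0,0],45],[[-1,2,83],[-0.006,0,0],45]]'

```text
clock: 8.27
eef_pos: [0.5853, -0.139, 0.1148]
tool_rot: [0.718, 0.696, 0.001, 0.002]
ft_force: [-0.9, 0.6, -2.6]
grip_width: 0.0522
```

>>> send_rows --moves '[[[0,0,0],[0,0,0],58],[[0,0,0],[0,0,0],62],[[0,0,0],[0,0,0],66],[[0,0,0],[0,0,0],72],[[0,0,0],[0,0,0],76],[[0,0,-30],[0,0,0],76],[[0,0,-70],[0,0,0],76],[[0,0,-110],[0,0,0],76],[[0,0,-110],[0,0,0],76]]'

```text
clock: 9.02
eef_pos: [0.5889, -0.1398, 0.2342]
tool_rot: [0.718, 0.696, 0.005, 0.008]
ft_force: [0.9, -0.2, 1.4]
grip_width: 0.076
```

Run:
```python
from h import *
o=readout.get_obs(); print(o["eef_pos"],o["grip_width"])
to([.4325,.2255,.22],D(54))
```

```text
[ 0.58890782 -0.13978207  0.23423646] 0.07604996304036575
shift [ 360.2 -168.1    9.3] turn [ 0.015  0.014 -0.974] rows>= 10.0
```

Run:
```python
from h import *
shot("top","top4.png",(80,105,370,275),2.75)
a=cv2.imread("pics/top2.png",0);b=cv2.imread("pics/top4.png",0)
r=(slice(320,400),slice(250,345)); print(cv2.absdiff(a[r],b[r]).mean(),cv2.phaseCorrelate(np.float32(a[r]),np.float32(b[r])))
to([.4325,.2255,.20],D(54))
```

```text
19.41842105263158 ((0.23718674429760256, 0.1929759042441077), 0.8238520493110021)
shift [ 360.1 -167.3   26.9] turn [ 0.012  0.011 -0.974] rows>= 10.0
```

View pics/top4.png

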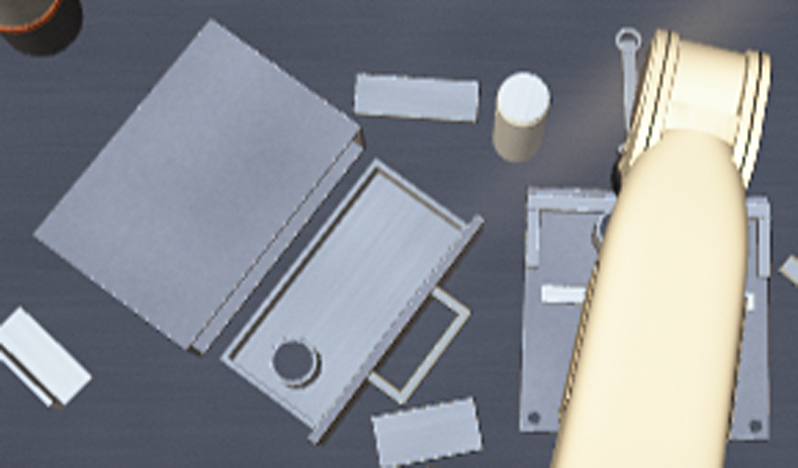

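Pipe B is unmoved at (297,361).

>>> send_rows --moves '[[[360,-167,27],[0.012,0.011,-0.974],72],[[360,-167,27],[0.012,0.011,-0.974],72],[[360,-167,27],[0.012,0.011,-0.974],72],[[360,-167,27],[0.012,0.011,-0.974],72],[[360,-167,27],[0.012,0.011,-0.974],72],[[360,-167,27],[0.012,0.011,-0.974],72],[[360,-167,27],[0.012,0.011,-0.974],72],[[360,-167,27],[0.012,0.011,-0.974],72],[[360,-167,27],[0.012,0.011,-0.974],72],[[360,-167,27],[0.012,0.011,-0.974],72],[[360,-167,27],[0.012,0.011,-0.974],72],[[360,-167,27],[0.012,0.011,-0.974],72]]'

```text
clock: 10.07
eef_pos: [0.4318, 0.2261, 0.199]
tool_rot: [0.308, 0.952, -0.001, -0.0]
ft_force: [-0.8, -0.3, -0.5]
grip_width: 0.0722
```

Run:
```python
from h import *
o=readout.get_obs(); print(o["eef_pos"],o["grip_width"])
to([.4325,.2258,.112],D(54))
shot("top","top5.png",(220,150,380,270),5)
```

```text
[0.43175328 0.22609112 0.19897991] 0.07216507010563757
shift [-0.8  0.4 87. ] turn [-0.002 -0.     0.003] rows>= 3.0
```

View pics/top5.png

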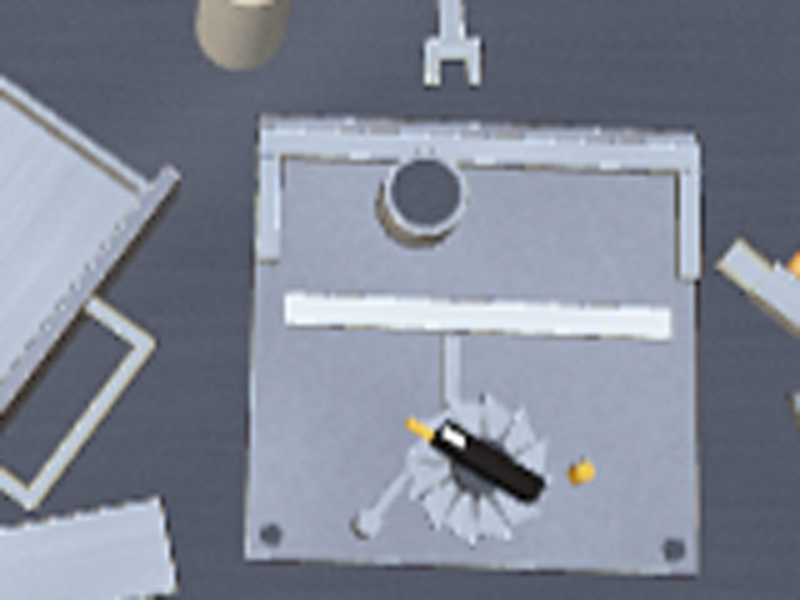

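Pipe A stands on the bed near the fence at (425,193). Knob bar ends are at about (437,430)–(540,494), post at (581,472). Picking pipe B now.

>>> send_rows --moves '[[[-1,0,35],[0,0,0],72],[[-1,0,60],[0,0,0],72],[[-1,0,78],[0,0,0],72],[[-1,0,87],[0,0,0],72],[[-1,0,87],[0,0,0],72],[[-1,0,87],[0,0,0],45],[[-1,0,87],[0,0,0],45],[[-1,0,87],[0,0,0],45],[[-1,0,87],[0,0,0],45],[[-1,0,87],[0,0,0],45],[[-1,0,87],[0,0,0],45],[[-1,0,87],[0,0,0],45]]'

```text
clock: 11.12
eef_pos: [0.4347, 0.2249, 0.1141]
tool_rot: [0.309, 0.951, 0.001, 0.002]
ft_force: [1.7, -1.1, 5.6]
grip_width: 0.052
```

>>> send_rows --moves '[[[0,0,-20],[0,0,0],45],[[0,0,-50],[0,0,0],45],[[0,0,-85],[0,0,0],45],[[0,0,-100],[0,0,0],45],[[0,0,-100],[0,0,0],45]]'

```text
clock: 11.53
eef_pos: [0.436, 0.2258, 0.218]
tool_rot: [0.309, 0.951, 0.003, 0.004]
ft_force: [1.4, 0.8, -2.5]
grip_width: 0.0519
```

Run:
```python
from h import *
def p(u,v,z): return ray("top",220+(u+.5)/5-.5,150+(v+.5)/5-.5,z)[:2]
A=p(425,193,.062); f=p(280,156,.027),p(680,172,.027)
x=np.array([(f[0]-f[1])[1],-(f[0]-f[1])[0]]);x/=np.hypot(*x); y=np.array([-x[1],x[0]])
c=(f[0]+f[1])/2-.031*x; print("bed",c,np.degrees(np.arctan2(x[1],x[0])),"A",A,(A-c)@x,(A-c)@y)
j=(p(284,292,.027)+p(671,308,.027))/2;print("jaw",(j-c)@x)
k=(p(437,430,.09)+p(540,494,.09))/2; k2=p(437,430,.09)-p(540,494,.09);print("knob",k,np.hypot(*k2),np.degrees(np.arctan2(k2[1],k2[0])), "bed frame",(k-c)@x,(k-c)@y)
P=p(581,472,.046);print("post",P,np.hypot(*(P-k)),np.degrees(np.arctan2(*(P-k)[::-1])))
o=readout.get_obs(); print(o["eef_pos"],o["grip_width"])
B=c-.045*y; print(B); to([*B,.20],D(-2))
```

```text
bed [ 0.58070472 -0.17899446] -2.087988472047513 A [ 0.58492147 -0.13923062] 0.0027651860990592684 0.0398910715281577
jaw -0.058814824757835574
knob [ 0.41193605 -0.17102455] 0.07309459717125592 57.908068917851736 bed frame -0.16894698987123885 0.0018156600442041926
post [ 0.40978538 -0.23577486] 0.0647860092706606 -91.90237343048044
[0.43596365 0.22581431 0.21796831] 0.05187677995655022
[ 0.57906518 -0.22396458]
shift [-379.8 -280.2   17.9] turn [0.011 0.002 0.978] rows>= 12.0
```

>>> send_rows --moves '[[[-380,-280,18],[0.011,0.002,0.978],45],[[-380,-280,18],[0.011,0.002,0.978],45],[[-380,-280,18],[0.011,0.002,0.978],45],[[-380,-280,18],[0.011,0.002,0.978],45],[[-380,-280,18],[0.011,0.002,0.978],45],[[-380,-280,18],[0.011,0.002,0.978],45],[[-380,-280,18],[0.011,0.002,0.978],45],[[-380,-280,18],[0.011,0.002,0.978],45],[[-380,-280,18],[0.011,0.002,0.978],45],[[-380,-280,18],[0.011,0.002,0.978],45],[[-380,-280,18],[0.011,0.002,0.978],45],[[-380,-280,18],[0.011,0.002,0.978],45]]'

```text
clock: 12.53
eef_pos: [0.579, -0.2294, 0.1968]
tool_rot: [0.721, 0.693, -0.002, -0.001]
ft_force: [0.7, 0.0, -3.1]
grip_width: 0.0519
```

>>> send_rows --moves '[[[0,0,0],[0,0,0],45],[[0,0,0],[0,0,0],45]]'

```text
clock: 12.7
eef_pos: [0.5773, -0.2303, 0.1934]
tool_rot: [0.722, 0.692, -0.003, -0.003]
ft_force: [-0.4, 0.7, -3.7]
grip_width: 0.0521
```

Run:
```python
from h import *
o=readout.get_obs(); print(o["eef_pos"],o["grip_width"],o["ft_force"])
to([.580,-.224,.112],D(-2))
```

```text
[ 0.57731153 -0.23029039  0.19342502] 0.05214274023611294 [-0.4192674   0.69533576 -3.70801472]
shift [ 6.4  3.1 81.4] turn [-0.008 -0.    -0.008] rows>= 2.0
```

>>> send_rows --moves '[[[6,3,35],[-0.008,0,-0.008],45],[[6,3,60],[-0.008,0,-0.008],45],[[6,3,72],[-0.008,0,-0.008],45],[[6,3,78],[-0.008,0,-0.008],45],[[6,3,82],[-0.008,0,-0.008],45],[[6,3,82],[-0.008,0,-0.008],45],[[6,3,82],[-0.008,0,-0.008],45]]'

```text
clock: 13.28
eef_pos: [0.5795, -0.2227, 0.1122]
tool_rot: [0.719, 0.695, 0.0, -0.001]
ft_force: [-0.9, 1.5, 1.0]
grip_width: 0.0524
```

>>> send_rows --moves '[[[0,0,0],[0,0,0],58],[[0,0,0],[0,0,0],62],[[0,0,0],[0,0,0],66],[[0,0,0],[0,0,0],72],[[0,0,0],[0,0,0],76],[[0,0,-30],[0,0,0],76],[[0,0,-70],[0,0,0],76],[[0,0,-110],[0,0,0],76],[[0,0,-110],[0,0,0],76]]'

```text
clock: 14.03
eef_pos: [0.5834, -0.2244, 0.2317]
tool_rot: [0.719, 0.695, 0.003, 0.007]
ft_force: [1.0, 0.9, 1.1]
grip_width: 0.076
```

Run:
```python
from h import *
o=readout.get_obs(); print(o["eef_pos"],o["grip_width"])
to([.40,.02,.24],D(54))
```

```text
[ 0.58341819 -0.22436867  0.23171096] 0.07601236150744904
shift [ 238.2 -191.2  -12.1] turn [ 0.011  0.011 -0.975] rows>= 8.0
```

Run:
```python
from h import *
to([.4389,.0724,.20],D(54))
```

```text
shift [ 292.  -154.6   28.2] turn [ 0.011  0.011 -0.975] rows>= 8.0
```

>>> send_rows --moves '[[[292,-155,28],[0.011,0.011,-0.975],45],[[292,-155,28],[0.011,0.011,-0.975],45],[[292,-155,28],[0.011,0.011,-0.975],45],[[292,-155,28],[0.011,0.011,-0.975],45],[[292,-155,28],[0.011,0.011,-0.975],45],[[292,-155,28],[0.011,0.011,-0.975],45],[[292,-155,28],[0.011,0.011,-0.975],45],[[292,-155,28],[0.011,0.011,-0.975],45],[[292,-155,28],[0.011,0.011,-0.975],45],[[292,-155,28],[0.011,0.011,-0.975],45],[[292,-155,28],[0.011,0.011,-0.975],45],[[292,-155,28],[0.011,0.011,-0.975],45]]'

```text
clock: 15.03
eef_pos: [0.4393, 0.0716, 0.2004]
tool_rot: [0.31, 0.951, 0.0, 0.001]
ft_force: [-0.8, -0.1, -0.2]
grip_width: 0.045
```

Run:
```python
from h import *
o=readout.get_obs(); print(o["eef_pos"],o["grip_width"])
to([.4389,.0724,.118],D(54))
shot("top","top6.png",(220,120,380,240),5)
```

```text
[0.4393429  0.07164315 0.20042843] 0.04497683019235042
shift [ 0.9  0.3 82.4] turn [ 0.001  0.001 -0.002] rows>= 2.0
```

View pics/top6.png

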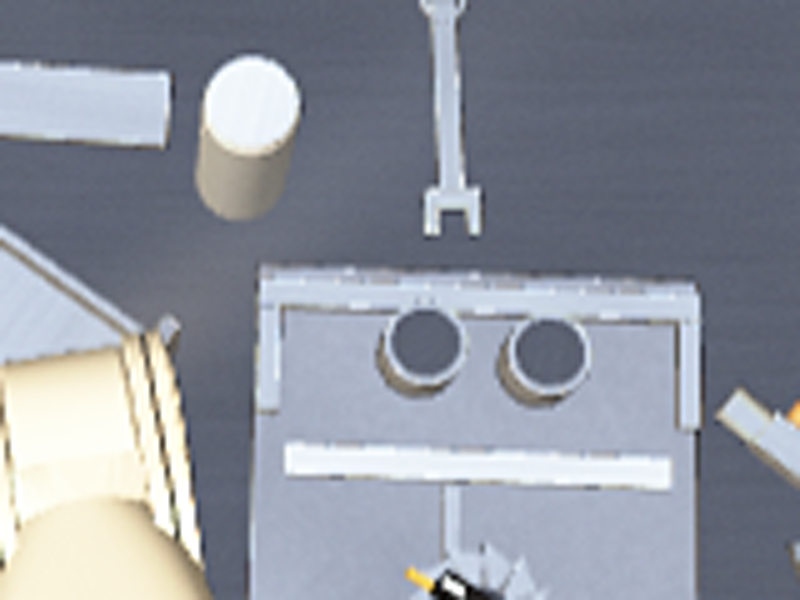

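Both pipes stand upright by the fence at (425,343) and (549,352). Regrasping the handle to shut the drawer.

>>> send_rows --moves '[[[1,0,30],[0,0,0],45],[[1,0,55],[0,0,0],45],[[1,0,75],[0,0,0],45],[[1,0,82],[0,0,0],45],[[1,0,82],[0,0,0],45],[[1,0,82],[0,0,0],5],[[1,0,82],[0,0,0],5],[[1,0,82],[0,0,0],5],[[1,0,82],[0,0,0],5],[[1,0,82],[0,0,0],5],[[1,0,82],[0,0,0],5],[[1,0,82],[0,0,0],5]]'

```text
clock: 16.08
eef_pos: [0.4404, 0.0727, 0.1198]
tool_rot: [0.31, 0.951, 0.002, 0.002]
ft_force: [1.8, 3.6, 6.4]
grip_width: 0.0099
```

Run:
```python
from h import *
to([.532,.2002,.118],D(54))
```

```text
shift [  1.3 157.    2.6] turn [ 0.005  0.004 -0.002] rows>= 4.0
```

>>> send_rows --moves '[[[0,8,1],[0,0,0],5],[[0,22,1],[0,0,0],5],[[0,40,1],[0,0,0],5],[[0,58,1],[0,0,0],5],[[1,76,1],[0,0,0],5],[[1,94,1],[0,0,0],5],[[1,112,1],[0,0,0],5],[[1,128,1],[0,0,0],5],[[1,141,1],[0,0,0],5],[[1,150,1],[0,0,0],5],[[1,156,1],[0,0,0],5],[[1,158,1],[0,0,0],5]]'

```text
clock: 17.08
eef_pos: [0.5338, 0.2007, 0.1199]
tool_rot: [0.31, 0.951, 0.001, 0.004]
ft_force: [3.1, -4.1, 4.1]
grip_width: 0.0098
```

>>> send_rows --moves '[[[0,2,0],[0,0,0],5],[[0,2,0],[0,0,0],5]]'

```text
clock: 17.25
eef_pos: [0.5349, 0.2021, 0.1199]
tool_rot: [0.31, 0.951, 0.001, 0.004]
ft_force: [2.0, -2.0, 2.3]
grip_width: 0.0099
```

>>> send_rows --moves '[[[0,2,0],[0,0,0],5],[[0,4,0],[0,0,0],5],[[0,4,0],[0,0,0],5]]'

```text
clock: 17.5
eef_pos: [0.5372, 0.2053, 0.1199]
tool_rot: [0.31, 0.951, 0.001, 0.003]
ft_force: [1.3, -1.8, 3.5]
grip_width: 0.0099
```

>>> send_rows --moves '[[[0,2,0],[0,0,0],5],[[0,4,0],[0,0,0],5],[[0,4,0],[0,0,0],5]]'

```text
clock: 17.75
eef_pos: [0.538, 0.2064, 0.1199]
tool_rot: [0.311, 0.95, -0.002, 0.003]
ft_force: [-3.0, -9.2, 8.8]
grip_width: 0.0098
```

>>> send_rows --moves '[[[0,0,0],[0,0,0],40],[[0,0,0],[0,0,0],40],[[0,0,0],[0,0,0],40],[[0,0,0],[0,0,0],40],[[0,0,-40],[0,0,0],40],[[0,0,-80],[0,0,0],45],[[0,0,-100],[0,0,0],45]]'

```text
clock: 18.33
eef_pos: [0.5388, 0.208, 0.2238]
tool_rot: [0.311, 0.95, -0.0, 0.004]
ft_force: [1.4, -0.7, 0.9]
grip_width: 0.045
```

```bash
cat >> h.py <<'E'
def to2(P,yaw):
    "as to, but yaw reached exactly (degrees, no half turn)"
    o=readout.get_obs();R=Rn.from_quat(o["tool_rot"]);d=R.inv().apply(np.array(P)-o["eef_pos"])*1000
    ya=np.array([np.cos(D(yaw)),np.sin(D(yaw)),0]);z=np.array([0,0,-1.])
    T=Rn.from_matrix(np.c_[np.cross(ya,z),ya,z]); y=R.as_matrix()[:,1]
    print("yaw now",np.degrees(np.arctan2(y[1],y[0])).round(1),"shift",np.round(d,1),"turn",np.round((R.inv()*T).as_rotvec(),3))
E
python3 - <<'E'
from h import *
o=readout.get_obs(); print(o["eef_pos"],o["grip_width"],o["joint_pos"].round(2) if hasattr(o["joint_pos"],"round") else o["joint_pos"])
to2([.412,-.171,.21],147.9)
E
```

```text
[0.53879361 0.20797675 0.22382633] 0.044993499884446946 [ 0.37  0.43  0.07  1.2  -0.01  1.  ]
yaw now 53.8 shift [-121.4 -380.7   13.9] turn [-0.005  0.008 -1.642]
```

>>> send_rows --moves '[[[-10,-32,1],[0,0,-0.12],45],[[-20,-64,2],[0,0,-0.24],45],[[-30,-96,3],[0,0,-0.36],45],[[-40,-128,4],[0,0,-0.48],45],[[-50,-160,5],[0,0,-0.6],45],[[-60,-192,6],[0,0,-0.72],45],[[-71,-224,7],[0,0,-0.84],45],[[-81,-256,9],[0,0,-0.96],45],[[-91,-288,10],[0,0,-1.08],45],[[-101,-320,12],[0,0,-1.2],45],[[-111,-350,13],[0,0,-1.32],45],[[-121,-380,14],[-0.005,0.008,-1.44],45]]'

```text
clock: 19.33
eef_pos: [0.4127, -0.1674, 0.2099]
tool_rot: [-0.376, 0.927, -0.0, 0.001]
ft_force: [1.5, 0.3, 0.2]
grip_width: 0.045
```

Run:
```python
from h import *
to2([.412,-.171,.21],147.9);to2([.412,-.171,.13],147.9)
print(np.round(readout.get_obs()["joint_pos"],2))
```

```text
yaw now 134.2 shift [ 3.  -2.1 -0.1] turn [-0.002  0.002 -0.24 ]
yaw now 134.2 shift [ 3.2 -2.  79.9] turn [-0.002  0.002 -0.24 ]
[-0.39  0.2  -0.3   1.06  0.   -1.16]
```

>>> send_rows --moves '[[[3,-2,0],[0,0,-0.12],45],[[3,-2,0],[0,0,-0.24],45],[[3,-2,0],[0,0,-0.24],45],[[3,-2,30],[0,0,-0.24],45],[[3,-2,55],[0,0,-0.24],45],[[3,-2,72],[0,0,-0.24],45],[[3,-2,80],[0,0,-0.24],45],[[3,-2,80],[0,0,-0.24],45]]'

```text
clock: 20.0
eef_pos: [0.4111, -0.1698, 0.1282]
tool_rot: [-0.484, 0.875, 0.001, 0.0]
ft_force: [-0.6, -0.9, 0.4]
grip_width: 0.0452
```

>>> send_rows --moves '[[[0,0,0],[0,0,0],5],[[0,0,0],[0,0,0],5],[[0,0,0],[0,0,0],5],[[0,0,0],[0,0,0],5],[[0,0,0],[0,0,0],5],[[0,0,0],[0,0,0],5]]'

```text
clock: 20.5
eef_pos: [0.4134, -0.1708, 0.1295]
tool_rot: [-0.484, 0.875, -0.001, 0.002]
ft_force: [4.4, -2.3, -4.2]
grip_width: 0.0154
```

Run:
```python
from h import *
to2([.412,-.171,.13],147.9)
shot("side","side7.png",(160,110,400,290),3.3)
```

```text
yaw now 147.8 shift [ 0.9  1.  -0.5] turn [-0.003  0.003 -0.001]
```

View pics/side7.png

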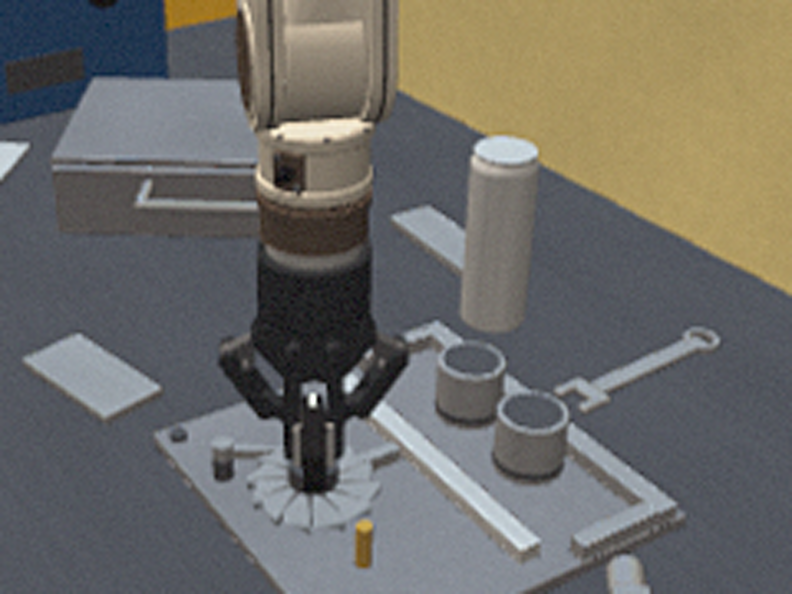

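Both pipes stand at (470,382) and (531,435), the drawer is shut, and the knob is gripped. Winding.

>>> send_rows --moves '[[[0,0,0],[0,0,0.08],5],[[0,0,0],[0,0,0.19],5],[[0,0,0],[0,0,0.3],5],[[0,0,0],[0,0,0.41],5],[[0,0,0],[0,0,0.52],5],[[0,0,0],[0,0,0.63],5],[[0,0,0],[0,0,0.74],5],[[0,0,0],[0,0,0.85],5],[[0,0,0],[0,0,0.96],5],[[0,0,0],[0,0,1.07],5],[[0,0,0],[0,0,1.18],5],[[0,0,0],[0,0,1.29],5]]'

```text
clock: 21.55
eef_pos: [0.4136, -0.1712, 0.1295]
tool_rot: [0.142, 0.99, -0.0, 0.002]
ft_force: [3.4, -2.7, -8.5]
grip_width: 0.0148
```

Run:
```python
from h import *
o=readout.get_obs();print(np.round(o["joint_pos"],2),o["grip_width"],np.round(o["ft_force"],1),np.round(o["ft_torque"],2))
to2([.4125,-.1705,.13],147.9-154)
```

```text
[-0.39  0.3  -0.42  0.85  0.   -0.11] 0.014823204893923905 [ 3.4 -2.7 -8.5] [-0.54 -0.29  0.39]
yaw now 73.6 shift [ 1.2  0.4 -0.5] turn [0.004 0.004 1.391]
```

>>> send_rows --moves '[[[0,0,0],[0,0,0.12],5],[[0,0,0],[0,0,0.24],5],[[0,0,0],[0,0,0.36],5],[[0,0,0],[0,0,0.48],5],[[0,0,0],[0,0,0.6],5],[[0,0,0],[0,0,0.72],5],[[0,0,0],[0,0,0.84],5],[[0,0,0],[0,0,0.96],5],[[0,0,0],[0,0,1.08],5],[[0,0,0],[0,0,1.19],5],[[0,0,0],[0,0,1.29],5],[[0,0,0],[0,0,1.34],5]]'

```text
clock: 22.55
eef_pos: [0.4132, -0.1715, 0.1295]
tool_rot: [0.728, 0.686, 0.001, 0.002]
ft_force: [0.7, -2.8, -7.3]
grip_width: 0.0151
```

Run:
```python
from h import *
o=readout.get_obs();print(o["grip_width"],np.round(o["ft_force"],1),np.round(o["ft_torque"],2))
to2([.4125,-.1705,.13],147.9-154)
```

```text
0.015091982005492015 [ 0.7 -2.8 -7.3] [-0.5   0.04  0.38]
yaw now -3.4 shift [ 1.  -0.8 -0.5] turn [0.004 0.002 0.047]
```

>>> send_rows --moves '[[[0,0,0],[0,0,0.05],5],[[0,0,0],[0,0,0.1],5],[[0,0,0],[0,0,0.1],5],[[0,0,0],[0,0,0.1],5]]'

```text
clock: 22.88
eef_pos: [0.4132, -0.1716, 0.1295]
tool_rot: [0.761, 0.649, 0.001, 0.002]
ft_force: [2.3, -1.3, -6.9]
grip_width: 0.0151
```

>>> send_rows --moves '[[[0,0,0],[0,0,-0.06],5],[[0,0,0],[0,0,-0.1],5],[[0,0,0],[0,0,-0.1],25],[[0,0,0],[0,0,-0.1],45],[[0,0,0],[0,0,-0.1],45],[[0,0,0],[0,0,-0.1],45],[[0,0,-40],[0,0,-0.1],45],[[0,0,-80],[0,0,-0.1],45],[[0,0,-120],[0,0,-0.1],45],[[0,0,-140],[0,0,-0.1],45]]'

```text
clock: 23.72
eef_pos: [0.4141, -0.1718, 0.2747]
tool_rot: [0.727, 0.686, 0.002, 0.005]
ft_force: [0.7, -0.7, 0.1]
grip_width: 0.0446
```

Run:
```python
from h import *
to2([.30,.25,.30],60)
```

```text
yaw now -3.3 shift [ 414.3 -138.2  -28.6] turn [ 0.007  0.01  -1.105]
```

>>> send_rows --moves '[[[414,-138,-29],[0,0,-1.1],45],[[414,-138,-29],[0,0,-1.1],45],[[414,-138,-29],[0,0,-1.1],45],[[414,-138,-29],[0,0,-1.1],45],[[414,-138,-29],[0,0,-1.1],45],[[414,-138,-29],[0,0,-1.1],45],[[414,-138,-29],[0,0,-1.1],45],[[414,-138,-29],[0,0,-1.1],45],[[414,-138,-29],[0,0,-1.1],45],[[414,-138,-29],[0,0,-1.1],45],[[414,-138,-29],[0,0,-1.1],45],[[414,-138,-29],[0,0,-1.1],45]]'

```text
clock: 24.72
eef_pos: [0.2993, 0.2534, 0.3012]
tool_rot: [0.259, 0.966, 0.0, 0.006]
ft_force: [0.6, 0.1, 0.5]
grip_width: 0.0449
```

Run:
```python
from h import *
shot("top","top8.png",(140,120,380,270),3.3)
shot("side","side8.png",(160,110,400,290),3.3)
```

```text
(no output)
```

View pics/top8.png

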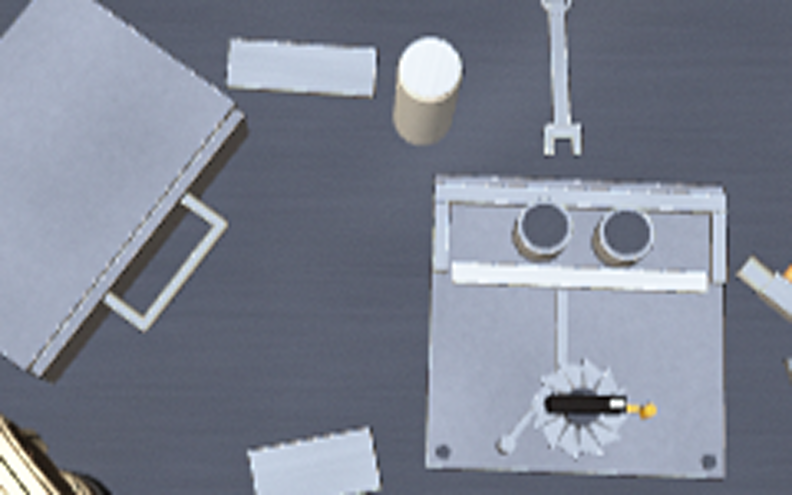

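View pics/side8.png

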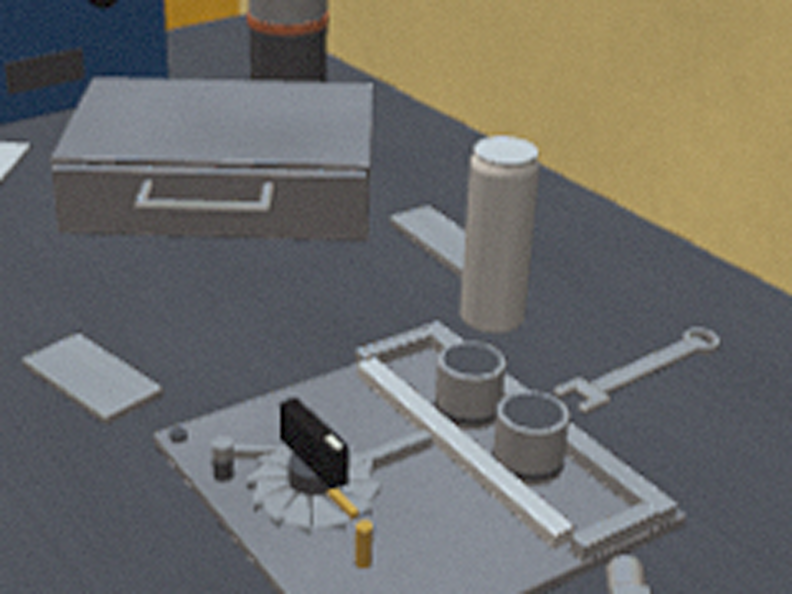

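The pointer points at the post (top view, pointer ends at (640,408), post at (648,410)), both pipes stand between jaw and fence, and the drawer is shut. One number check, then I'll hand in.

Run:
```python
from h import *
def p(u,v,z): return ray("top",140+(u+.5)/3.3-.5,120+(v+.5)/3.3-.5,z)[:2]
c=np.array([.5807,-.179]);x=np.array([np.cos(D(-2.1)),np.sin(D(-2.1))]);y=np.array([-x[1],x[0]])
for q in((544,230),(626,236)):
    d=p(*q,.062)-c;print("pipe",d@x,d@y)
j=(p(453,263,.027)+p(708,274,.027))/2-c;print("jaw",j@x)
k=p(622,404,.09)-p(548,404,.09);print("knob",np.degrees(np.arctan2(k[1],k[0])))
u=np.array([np.cos(D(54)),np.sin(D(54))]);h=(p(222,226,.07)+p(146,323,.07))/2
print("handle in vs start",(h-np.array([.5309,.1996]))@u)
order.job_done()
```

```text
pipe -0.0009726474599779158 0.040154194105750246
pipe -0.0036462258566631422 -0.03892462166367444
jaw -0.030647336276434504
knob -89.91784651706534
handle in vs start 0.006255787165683546
the job is handed in; nothing more can be done
```

The job is handed in. I pulled the drawer open and found two pipe coupons in it. I stood both on the clamp bed, pushed the drawer shut until it resisted, and wound the knob five teeth from 0 so the pointer points at the brass post.

Last checks, from the final pictures:
- **Pipes:** both stand upright, at about x = −1 and −4 mm and y = +40 and −39 mm on the bed.
- **Jaw and knob:** the jaw face is at −31 mm, which is where the chosen tooth should put it. The knob lies at about −90°, against the −92° expected.
- **Drawer:** the handle ended about 6 mm further in than at the start. The drawer seems to have been slightly open to begin with.
- **Other things on the bench:** those in the last pictures look unmoved. The brush, most of the hammer and the angle piece were outside that view.
- **Robot:** the arm was clear of everything at the end.

I had no direct reading of the drawer, wheel or pawl, so those rest on the pictures and the forces felt.

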